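Slide the covered dish through the pass and ring for pick-up

TASK

Push the covered blue dish along the counter, through the narrow gap between the bell block and the condiment caddy, until it stands wholly on the round green pick-up mark on the other side, and then press the red bell button down and let go to call the waiter. Only push the dish: never lift, tip or carry it, and leave the other things on the counter where they are.

Things in the scene. Friction and masses are not known exactly. Their poses are not given: they have to be found in the camera images.
- dish: round covered dish, blue ceramic with a flat bright blue lid fixed on it, 100 mm in diameter, 41 mm high, 0.3 to 0.65 kg, straight sides; loose. Origin: centre of its underside, on the counter; z up. It starts on one side of the gap (robot's left or right), its centre 150 to 175 mm from the gap's middle
- mat: round green mark, 140 mm in diameter, flush with the counter (the dish slides onto it without a step), on the other side of the gap from the dish. Origin: its centre. The dish is wholly on it when their centres are within about 20 mm
- lane: flush yellow rectangle on the counter that fills the gap between the two blocks. Origin: middle of the gap, at counter height. Its y axis runs along the gap (the way the dish travels, either way), its x axis across it. The gap is 110 mm wide (x from -55 to +55 mm) and 70 mm long (y from -35 to +35 mm); the dish has 5 mm to spare on each side
- bell_block: white block fixed to the counter on one side of the gap (nearer the robot or farther away), 80 mm (x, across the gap) by 70 mm (y) by 50 mm high, turned like the lane. Origin: centre of its underside, 95 mm from the lane's origin
- caddy: dark steel condiment caddy with four small jars, fixed to the counter on the other side of the gap, 80 mm (x) by 70 mm (y), 50 mm high, jar caps up to 70 mm high, turned like the lane. Origin: centre of its underside, 95 mm from the lane's origin
- bell_top (a point): centre of the top of the red bell button on the bell block, 30 mm in diameter, 72 mm above the counter when up, in a black housing 46 mm across whose top is 62 mm above the counter; it is pressed straight down
- bell (a joint): travel of the bell button: 0 up, 0.006 m fully down; it rings beyond 0.004 m. A spring pushes it back up; fully down takes about 4 N
- shaker: glass salt shaker with steel top, 40 mm in diameter, 63 mm high, loose, beside the place on the robot's left of the gap, on its far side. Origin: centre of its underside. To be left alone
- ramekin: small white bowl, 64 mm in diameter, 38 mm high, loose, beside the place on the robot's right of the gap, on its near side. Origin: centre of its underside. To be left alone
- mug: reddish brown mug, 80 mm in diameter, 90 mm high, loose. Origin: centre of its underside. To be left alone
- jar: amber glass jar, 64 mm in diameter, 100 mm high, loose. Origin: centre of its underside. To be left alone
- turner: kitchen spatula with a black handle lying on the counter, 265 mm long along its x axis (-126 to +140 mm), 20 mm high, loose. Origin: on its underside. To be left alone
- saucers: stack of four saucers, 140 mm in diameter, 40 mm high, loose. Origin: centre of its underside. To be left alone
Not all that is in view belongs to the job. Leave any yellow look-alike of the bell_block alone.

How it is judged (in metres and radians):
On the way, in this order (a step that is already met when the one before it is completed fails the run):
1. the dish is in the middle of the gap between the bell block and the caddy (horizontal distance between dish and lane below 0.02 m).
2. the dish stands wholly on the green mark (horizontal distance between dish and mat below 0.022 m and linear speed of dish below 0.02 m/s and height (world z) of dish below 0.008 m and angle between dish's own z axis and vertical below 0.1 rad), for 0.2 s.
3. the bell button is pressed (value of joint bell above 0.004 m).
At the end, for the whole second after the job is handed in: The dish rests flat on the counter with its centre within 22 mm of the centre of the green mark, having gone through the gap; the bell has been pressed more than 4 mm after that and is up again (all of step 2 and value of joint bell below 0.002 m); the robot touches nothing.
It fails at once if the dish is lifted or carried (more than 10 mm off the counter) (height (world z) of dish above 0.01 m).
It fails at once if the dish is tipped by more than 0.15 rad (angle between dish's own z axis and vertical above 0.15 rad).
It fails at once if another thing on the counter is moved by more than 15 mm (distance of any of shaker, ramekin, mug, jar, turner, saucers from where it was at the start of the episode above 0.015 m).
It also fails if it takes over 61 s, if anything falls off the work surface, if the arm or the gripper's body presses on something with over 40 N, if the wrist force passes 120 N, or if a joint passes its speed limit or range.

ROBOT

A 6-joint arm with a two-finger parallel gripper is mounted at the origin on the work surface. World frame = base frame: x ahead of the robot, y to its left, z up, the work surface at z = 0. Lengths are in mm, angles in rad, forces in N, time in s.
With the tool pointing down it reaches from about 275 to 825 mm from the base axis. Payload 4.9 kg.
Tool frame: the origin (TCP) lies on the centre line of the jaws, within the pads' length; the fingertips stand 11 mm ahead of it and the grasp point (between the pads) lies 8 mm behind it; z points along the fingers, x is the direction in which the jaws open and shut, and the axes are right-handed (so a half turn about z gives the same grasp; the last joint's range is limited). The gripper opens to 85 mm and grips with 20 to 120 N. Pads are 22 mm wide; open, the fingers measure 114 mm over their backs; the gripper's body (76 mm by 85 mm) begins 54 mm behind the grasp point. The pads swing forward as they close: fully open they stand 13 mm farther back than shut.
Start: joints at [1.077, 0.326, -0.193, 1.052, 0, 1.437], TCP at [193.643, 514.802, 242.281] pointing down, gripper open.
Joint ranges: [-2.65, 2.65], [-0.97, 1.79], [-1.3, 1.35], [-1.93, 2.1], [-1.47, 1.37], [-3.14, 3.14]. Speed limits (rad/s): [2.57, 2.57, 3.14, 3.14, 3.14, 3.14].

INTERFACE

Orientations are given as [roll, pitch, yaw] about the fixed x, y, z axes, in that order (R = Rz(yaw) Ry(pitch) Rx(roll)).
In Python, from cell import arm gives the robot as it stands. Calls block until the motion is done:
- arm.move_ptp(position, orientation): joint-space move of the TCP to a pose.
- arm.line_to(position, frame=None, vel=150, max_force=None): straight line of the TCP; frame=None keeps the orientation; vel is the mean speed in mm/s. With max_force (N) it stops when the force on the tool has changed by that much, and returns True; else False.
- arm.move_j(angles): joint-space move.
- arm.open_gripper() and arm.close(force=None): open the fingers fully, or close them until they stop; force is the grip in N (None keeps the last).
- arm.pause(seconds).
- arm.inverse_kinematics(position, orientation): joint angles nearest the present ones, or None.
- arm.state(): the state.
- arm.snapshot(name): name is "scene" or "side" or "wrist"; returns a dict with "frame" (480x640x3 uint8, red, green, blue), "depth" (480x640 float32, mm along the optical axis (not along the pixel's ray), 0 where there is no reading), "camera_matrix" (3x3 intrinsics, pixels), "world_from_camera" (4x4, takes a point from camera to world coordinates); the wrist camera has in their place "tool_from_camera" (4x4, takes a point from camera to tool coordinates, whose origin is the TCP and whose axes are the tool frame's). Camera axes: x right, y up, looking along -z (the intrinsics and any distortion apply to the point x, -y, -z); pixel columns grow to the right and rows downward; lengths in mm; the calibration is good to about 2 mm. The wrist camera is an equidistant fisheye: a pixel r from the principal point sees the ray r / f radians off the axis. A picture is of the moment at which its call begins: read the wrist's pose just before it.
A pose or a line that the arm cannot do raises arm.IKError and nothing moves.
- arm.hand_in(): hands the job in, once; it reports no verdict.
The state is a dict: "time": time; "q": joint angles; "qd": joint speeds; "joint_torque": joint torques, N m; "ee_pos": TCP position; "ee_rot": TCP orientation; "force": force on the tool from outside, world axes, zero at the start; "wrist_torque": the same for the moment, N m; "opening": finger opening in mm.
Only numpy, scipy, OpenCV 4.12 (cv2) and the standard library are available. Lean on these libraries where they do the work, as an engineer would, in place of code of your own. Each camera call takes 0.05 s, during which the arm holds its last target.

## Working session

There is one attempt and no reset: what is moved stays moved. The work goes in short steps, each a Python script; the robot and the scene stay as the last script left them, time stands still between calls to the robot, and variables do not carry over. Pictures are saved under pics/ and viewed, and the job is handed in when it is done.

```bash
mkdir -p pics; ls; python3 - <<'E'
from cell import arm
import cv2,numpy as np,pickle
d={}
for n in ("scene","side","wrist"):
    s=arm.snapshot(n); d[n]=s
    cv2.imwrite(f"pics/{n}0.png",s["frame"][:,:,::-1])
    print(n,s["camera_matrix"].tolist(),np.round(s.get("world_from_camera",s.get("tool_from_camera")),3).tolist(),[k for k in s])
pickle.dump(d,open("s0.pkl","wb"))
print(arm.state())
E
```

```text
pics
scene [[491.4792524486608, 0.0, 319.33672870432315], [0.0, 491.4792524486608, 238.6538548164243], [0.0, 0.0, 1.0]] [[0.391, -0.616, 0.684, 1195.84], [0.92, 0.266, -0.287, -267.929], [-0.005, 0.741, 0.671, 755.253], [0.0, 0.0, 0.0, 1.0]] ['frame', 'depth', 'camera_matrix', 'world_from_camera']
side [[552.0575980800797, 0.0, 312.0706667888998], [0.0, 552.0575980800797, 240.65226208306643], [0.0, 0.0, 1.0]] [[0.822, 0.349, -0.449, 15.504], [-0.569, 0.493, -0.658, -733.646], [-0.008, 0.797, 0.604, 763.211], [0.0, 0.0, 0.0, 1.0]] ['frame', 'depth', 'camera_matrix', 'world_from_camera']
wrist [[371.64829954431775, 0.0, 316.0417522999704], [0.0, 371.64829954431775, 232.9535774042917], [0.0, 0.0, 1.0]] [[1.0, 0.0, -0.001, 0.1], [0.0, -0.959, -0.282, -71.8], [-0.001, 0.282, -0.959, -131.522], [0.0, 0.0, 0.0, 1.0]] ['frame', 'depth', 'camera_matrix', 'tool_from_camera']
{'time': 0.15, 'q': array([ 1.07684905e+00,  3.26812097e-01, -1.93332386e-01,  1.05202006e+00,
        6.35054116e-06,  1.43660686e+00]), 'qd': array([ 0.00203007, -0.00374286,  0.00343894,  0.00093141, -0.00165362,
       -0.00145109]), 'joint_torque': array([ 7.26271610e-04, -4.43704891e+01,  2.62663311e+01,  1.04968451e-02,
       -1.45082408e-04, -2.09160032e-05]), 'ee_pos': array([193.40449146, 514.41846939, 241.66904365]), 'ee_rot': array([-3.14140331e+00,  1.35506735e-03,  1.21103864e+00]), 'force': array([-0.39959841,  0.10337791,  0.45254836]), 'wrist_torque': array([-0.01613015, -0.01307561,  0.00694971]), 'opening': 85.03289846125888}
```

View pics/scene0.png

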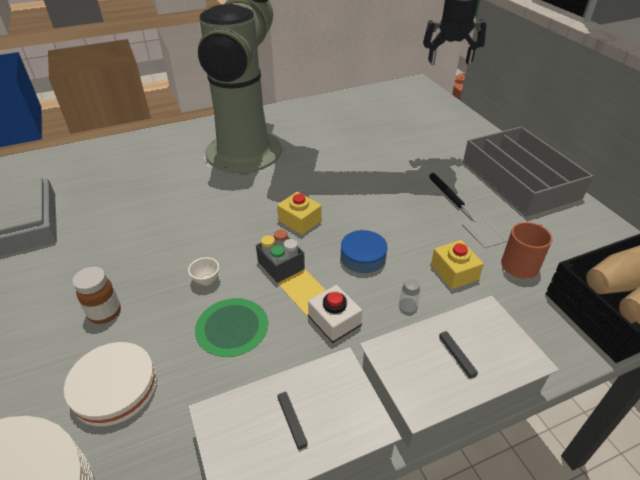

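View pics/side0.png

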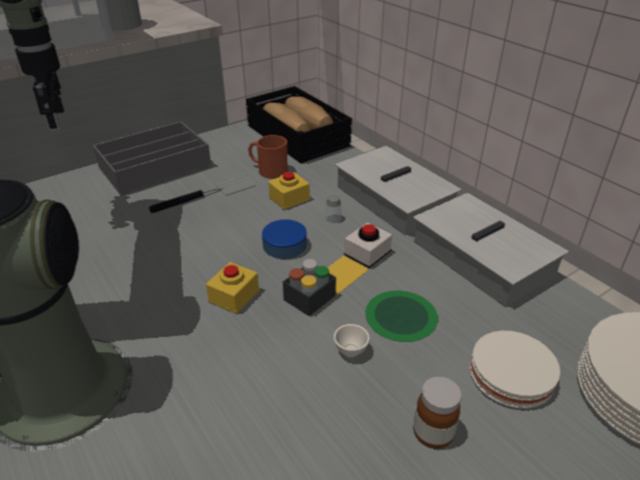

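View pics/wrist0.png

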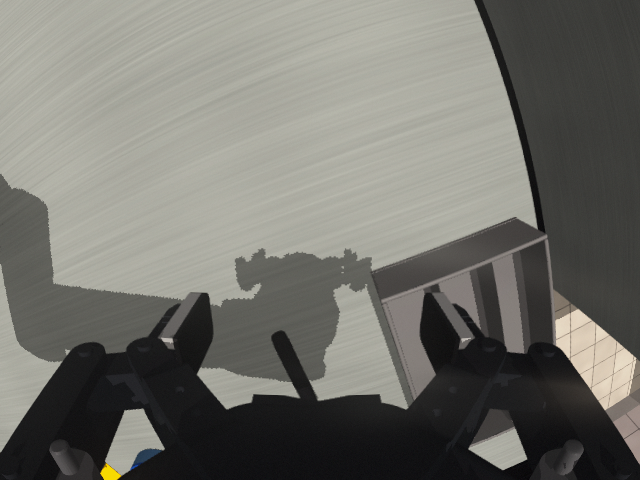

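The dish (scene px 363,250) is on the robot's left and the mat (232,327) on its right. The bell block (335,312) is on the far side of the gap, the caddy (281,256) on the near side, and the yellow look-alikes sit elsewhere. Next I'll measure all of these.

```bash
cat > h.py <<'E'
import cv2,numpy as np
def rays(s,uv):
    K=s["camera_matrix"];T=s["world_from_camera"];uv=np.asarray(uv,float)
    d=np.c_[(uv[:,0]-K[0,2])/K[0,0],-(uv[:,1]-K[1,2])/K[1,1],-np.ones(len(uv))]
    return d@T[:3,:3].T,T[:3,3]
def onplane(s,uv,z):
    d,o=rays(s,uv); return o+d*((z-o[2])/d[:,2])[:,None]
def cloud(s):
    v,u=np.mgrid[0:480,0:640]; uv=np.c_[u.ravel(),v.ravel()]
    d,o=rays(s,uv); return (o+d*s["depth"].reshape(-1,1)).reshape(480,640,3)
def hsv(s): return cv2.cvtColor(s["frame"],cv2.COLOR_RGB2HSV)
def mask(s,lo,hi): return cv2.inRange(hsv(s),lo,hi)
def comps(m,minA=40):
    n,l,st,c=cv2.connectedComponentsWithStats(m)
    return [(st[i,4],c[i],l==i) for i in range(1,n) if st[i,4]>=minA]
E
python3 - <<'E'
import pickle,sys; from h import *
d=pickle.load(open("s0.pkl","rb"))
R=lambda a:np.round(a,1).tolist()
for n in("scene","side"):
    s=d[n];P=cloud(s);print(n)
    for nm,lo,hi in(("blue",(100,150,50),(125,255,255)),("green",(50,120,30),(80,255,255)),("yellow",(18,130,80),(32,255,255)),("red",(0,190,110),(6,255,255)),("redb",(174,190,110),(180,255,255))):
        for A,c,m in comps(mask(s,lo,hi)):
            p=P[m];p=p[p[:,0]!=0]
            med=np.median(p,0)
            if not(150<med[0]<900 and abs(med[1])<600):continue
            z=np.percentile(p[:,2],[5,50,95])
            x=p if nm in("green","yellow") else p[p[:,2]>z[2]-4]
            (cx,r)=cv2.minEnclosingCircle(x[:,:2].astype(np.float32))
            print(nm,A,R(c),"med",R(med),"z",R(z),"circ",R(cx),round(r,1))
            if nm=="yellow" and z[2]<8:
                print("  rect",cv2.minAreaRect(x[:,:2].astype(np.float32)))
E
```

```text
scene
blue 1159 [363.6, 246.7] med [528.9, 113.7, 40.6] z [37.3, 40.6, 43.0] circ [840.9, -60.9] 411.0
green 118 [277.0, 250.9] med [497.7, -68.3, 69.3] z [64.0, 69.3, 71.7] circ [838.5, -166.4] 371.4
green 1333 [230.9, 328.6] med [599.6, -202.4, 0.7] z [-1.6, 0.7, 2.8] circ [857.4, -236.1] 340.0
yellow 1150 [299.1, 213.9] med [371.6, 23.4, 43.9] z [7.1, 43.9, 61.8] circ [748.5, -109.0] 474.8
yellow 125 [267.5, 240.9] med [460.7, -76.2, 69.0] z [62.8, 69.0, 71.5] circ [450.5, -68.1] 24.4
yellow 1496 [456.1, 265.5] med [657.1, 257.3, 45.9] z [7.6, 45.9, 61.1] circ [896.8, 20.2] 415.3
yellow 970 [301.2, 288.2] med [551.7, -41.6, 0.8] z [-1.3, 0.8, 3.2] circ [848.5, -142.8] 369.2
  rect ((853.7824096679688, -123.93377685546875), (92.7569580078125, 736.44287109375), 74.34928131103516)
red 43 [334.0, 302.6] med [667.1, -19.0, 67.1] z [63.1, 67.1, 70.6] circ [658.8, -13.6] 14.0
side
blue 968 [283.9, 233.7] med [515.9, 108.2, 41.7] z [36.9, 41.7, 44.2] circ [281.1, -290.5] 516.7
green 118 [321.2, 271.7] med [489.0, -71.4, 70.6] z [64.8, 70.6, 73.0] circ [256.0, -394.8] 415.6
green 1272 [401
[... 157 characters left out ...]
c [345.6, -175.2] 648.7
yellow 777 [345.5, 272.1] med [577.3, -38.8, 1.9] z [-0.4, 1.9, 5.3] circ [312.0, -361.7] 475.7
  rect ((331.42706298828125, -376.0265197753906), (950.7117919921875, 83.32693481445312), 53.551513671875)
yellow 1606 [232.6, 288.8] med [332.8, 14.1, 46.5] z [8.6, 46.5, 62.6] circ [191.3, -328.0] 442.1
yellow 158 [308.1, 280.9] med [452.4, -78.8, 70.3] z [63.7, 70.3, 72.9] circ [455.3, -74.3] 17.3
red 53 [287.7, 174.7] med [633.1, 273.3, 73.0] z [69.5, 73.0, 75.4] circ [324.9, -222.7] 597.3
red 69 [368.6, 228.8] med [650.6, -17.5, 72.6] z [69.3, 72.6, 75.0] circ [652.3, -16.6] 12.8
red 99 [230.3, 270.0] med [346.1, 32.7, 72.9] z [70.0, 72.9, 75.3] circ [347.3, 31.7] 14.1
```

```bash
cat >> h.py <<'E'
def ortho(s,z,x0=400,x1=760,y0=-320,y1=220,k=1):
    # image: columns = -y (left to right = y1..y0), rows = -x (top = far)
    X,Y=np.meshgrid(np.arange(x1,x0,-1/k),np.arange(y1,y0,-1/k),indexing='ij')
    T=np.linalg.inv(s["world_from_camera"]);K=s["camera_matrix"]
    p=np.c_[X.ravel(),Y.ravel(),np.full(X.size,z)]@T[:3,:3].T+T[:3,3]
    u=(K[0,0]*p[:,0]/-p[:,2]+K[0,2]).reshape(X.shape).astype(np.float32)
    v=(K[1,1]*-p[:,1]/-p[:,2]+K[1,2]).reshape(X.shape).astype(np.float32)
    return cv2.remap(s["frame"],u,v,cv2.INTER_LINEAR)
E
python3 - <<'E'
import pickle; from h import *
d=pickle.load(open("s0.pkl","rb"))
im=[ [ortho(d[n],z) for z in(0,45)] for n in("scene","side")]
o=np.vstack([np.hstack(r) for r in im])
for r in range(2):
  for c in range(2):
    for x in range(400,760,100): cv2.line(o,(c*540,r*360+760-x),(c*540+539,r*360+760-x),(90,90,90),1)
    for y in range(-300,220,100): cv2.line(o,(c*540+220-y,r*360),(c*540+220-y,r*360+359),(90,90,90),1)
cv2.imwrite("pics/o1.png",cv2.resize(o,(800,533))[:,:,::-1])
# green mat fit, lid fit, button fit, in metric plane
def circfit(p):
    A=np.c_[2*p,np.ones(len(p))];x=np.linalg.lstsq(A,(p**2).sum(1),rcond=None)[0]
    return x[:2],np.sqrt(x[2]+x[0]**2+x[1]**2)
for n in d:
    if n=="wrist":continue
    s=d[n];P=cloud(s);zz=P[:,:,2]
    H=hsv(s)
    for nm,lo,hi,z,zl in(("mat",(50,120,30),(80,255,255),0,(-9,15)),("dish",(100,150,50),(125,255,255),41,(36,60)),("red",(0,150,70),(8,255,255),72,(60,90))):
        m=mask(s,lo,hi)
        if nm=="red": m|=mask(s,(172,150,70),(180,255,255))
        for A,c,mm in comps(m):
            med=np.median(P[mm],0)
            if not (400<med[0]<760 and -300<med[1]<220) : continue
            if nm!="mat": 
                mm=mm&(zz>zl[0])&(zz<zl[1])
            elif abs(med[2])>8: continue
            cs,_=cv2.findContours(mm.astype(np.uint8),cv2.RETR_EXTERNAL,cv2.CHAIN_APPROX_NONE)
            if not cs: continue
            p=onplane(s,cv2.convexHull(max(cs,key=len))[:,0],z)[:,:2]
            c2,r=circfit(p);res=np.abs(np.linalg.norm(p-c2,axis=1)-r)
            print(n,nm,A,np.round(c2,1),round(r,1),"res",np.round([res.mean(),res.max()],1))
    m=mask(s,(18,130,80),(32,255,255))
    for A,c,mm in comps(m):
        if abs(np.median(zz[mm]))>8: continue
        cs,_=cv2.findContours(mm.astype(np.uint8),cv2.RETR_EXTERNAL,cv2.CHAIN_APPROX_NONE)
        p=onplane(s,max(cs,key=len)[:,0],0)[:,:2].astype(np.float32)
        print(n,"lane",A,cv2.minAreaRect(p),np.round(cv2.boxPoints(cv2.minAreaRect(p))).tolist())
E
```

```text
scene mat 1333 [ 588.7 -197.7] 67.7 res [0.2 0.5]
scene dish 1159 [526.3 114.5] 48.5 res [0.5 1.1]
scene red 197 [661.6 -14.5] 16.5 res [0.4 1.4]
scene lane 970 ((561.7304077148438, -34.22835159301758), (107.43910217285156, 67.7052993774414), 13.192625045776367) [[502.0, -14.0], [517.0, -79.0], [622.0, -55.0], [606.0, 11.0]]
side mat 1272 [ 588.8 -197.5] 68.0 res [0.2 0.7]
side dish 968 [517.5 111.3] 49.6 res [0.7 1.9]
side red 115 [649.9 -17.9] 16.3 res [1.3 2.6]
side red 103 [444.4 -50.6] 13.8 res [1.1 2.2]
side lane 777 ((566.831787109375, -32.40019226074219), (105.9351577758789, 69.14414978027344), 13.19493579864502) [[507.0, -11.0], [523.0, -78.0], [626.0, -54.0], [611.0, 13.0]]
```

View pics/o1.png

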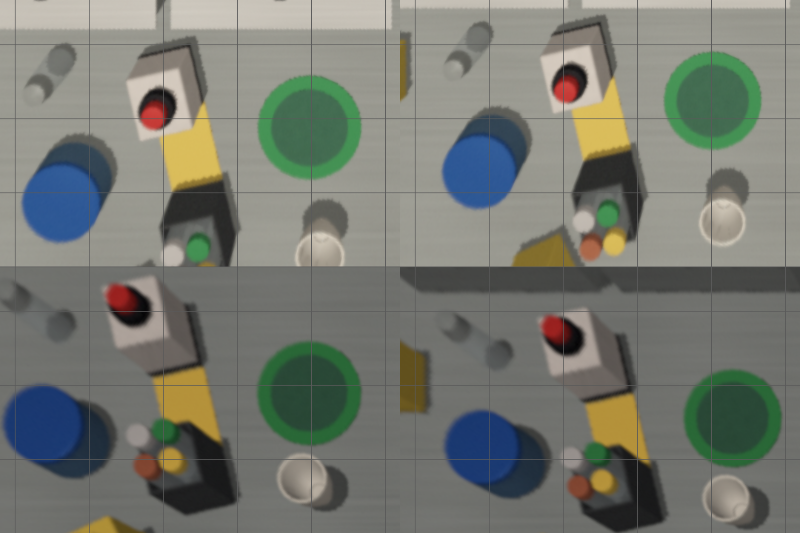

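```bash
cat >> h.py <<'E'
from scipy.optimize import minimize
def proj(s,p):
    T=np.linalg.inv(s["world_from_camera"]);K=s["camera_matrix"]
    p=np.asarray(p,float)@T[:3,:3].T+T[:3,3]
    return np.c_[K[0,0]*p[:,0]/-p[:,2]+K[0,2],-K[1,1]*p[:,1]/-p[:,2]+K[1,2]]
def silh(s,c,r,z0,z1):
    a=np.linspace(0,2*np.pi,60,endpoint=False)
    ring=np.c_[c[0]+r*np.cos(a),c[1]+r*np.sin(a)]
    P=np.vstack([np.c_[ring,np.full(60,z)] for z in(z0,z1)])
    m=np.zeros((480,640),np.uint8)
    h=cv2.convexHull(proj(s,P).astype(np.float32))
    cv2.fillConvexPoly(m,np.round(h*16).astype(np.int32),255,cv2.LINE_AA,4)
    return m/255.
def fitcyl(s,m,c0,r,z0,z1):
    m=(m>0).astype(float)
    f=lambda c:np.abs(silh(s,c,r,z0,z1)-m).sum()/m.sum()
    o=minimize(f,c0,method="Nelder-Mead",options=dict(initial_simplex=[c0,[c0[0]+8,c0[1]],[c0[0],c0[1]+8]],xatol=.1,fatol=1e-4))
    return o.x,o.fun
def near(m,s,c,z,R):
    uv=proj(s,[[c[0],c[1],z]])[0].round().astype(int)
    w=np.zeros_like(m);cv2.circle(w,tuple(int(i) for i in uv),R,255,-1);return m&w
def dishfit(s,c0):
    m=near(mask(s,(98,110,25),(128,255,255)),s,c0,20,90)
    return fitcyl(s,m,c0,50,0,41)
def bellfit(s,c0):
    m=near(mask(s,(0,140,60),(9,255,255))|mask(s,(170,140,60),(180,255,255)),s,c0,67,20)
    return fitcyl(s,m,c0,15,62,72)
E
python3 - <<'E'
import pickle; from h import *
d=pickle.load(open("s0.pkl","rb"))
for n in("scene","side"):
    s=d[n]
    print(n,"dish",dishfit(s,[521,112]),"bell",bellfit(s,[656,-16]))
    P=cloud(s);H=hsv(s)
    ok=(P[...,2]>8)&(P[...,2]<130)&(P[...,0]>350)&(P[...,0]<800)&(np.abs(P[...,1])<480)
    for A,c,m in comps(ok.astype(np.uint8)*255,60):
        p=P[m];print("  obj",A,c.round(),np.percentile(p,[2,98],axis=0).round().tolist())
E
```

```text
scene dish (array([495.14482427, 132.25686312]), np.float64(0.4554707620356764)) bell (array([657.70874119, -12.54706907]), np.float64(0.23887135341941654))
  obj 311 [451. 194.] [[353.0, 407.0, 8.0], [497.0, 424.0, 22.0]]
  obj 946 [303. 214.] [[351.0, 1.0, 9.0], [398.0, 80.0, 72.0]]
  obj 2014 [526. 248.] [[639.0, 378.0, 11.0], [715.0, 455.0, 90.0]]
  obj 1638 [280. 254.] [[441.0, -96.0, 10.0], [517.0, -16.0, 71.0]]
  obj 1619 [364. 250.] [[480.0, 69.0, 10.0], [571.0, 161.0, 43.0]]
  obj 1627 [457. 263.] [[600.0, 241.0, 10.0], [678.0, 309.0, 72.0]]
  obj 935 [566. 276.] [[760.0, 409.0, 13.0], [799.0, 477.0, 91.0]]
  obj 629 [204. 270.] [[424.0, -242.0, 9.0], [482.0, -186.0, 40.0]]
  obj 1844 [ 96. 294.] [[436.0, -445.0, 11.0], [488.0, -387.0, 101.0]]
  obj 103 [592. 274.] [[785.0, 465.0, 42.0], [800.0, 479.0, 83.0]]
  obj 499 [410. 294.] [[665.0, 123.0, 10.0], [693.0, 153.0, 62.0]]
  obj 1926 [334. 312.] [[620.0, -52.0, 10.0], [701.0, 25.0, 72.0]]
  obj 2741 [427. 329.] [[765.0, -11.0, 25.0], [799.0, 250.0, 71.0]]
  obj 5719 [111. 383.] [[581.0, -476.0, 10.0], [710.0, -353.0, 42.0]
[... 409 characters left out ...]
], [798.0, 235.0, 72.0]]
  obj 338 [185. 198.] [[353.0, 402.0, 8.0], [497.0, 421.0, 23.0]]
  obj 354 [334. 208.] [[655.0, 121.0, 8.0], [687.0, 148.0, 63.0]]
  obj 1445 [284. 238.] [[472.0, 66.0, 10.0], [563.0, 157.0, 45.0]]
  obj 1410 [368. 244.] [[610.0, -55.0, 9.0], [696.0, 13.0, 73.0]]
  obj 1950 [309. 286.] [[425.0, -99.0, 10.0], [513.0, -31.0, 73.0]]
  obj 620 [246. 280.] [[351.0, -2.0, 10.0], [396.0, 74.0, 74.0]]
  obj 308 [595. 337.] [[736.0, -480.0, 18.0], [799.0, -461.0, 80.0]]
  obj 843 [351. 339.] [[423.0, -245.0, 9.0], [480.0, -187.0, 40.0]]
  obj 5036 [513. 367.] [[574.0, -477.0, 10.0], [703.0, -357.0, 43.0]]
  obj 2674 [438. 412.] [[424.0, -452.0, 11.0], [477.0, -397.0, 103.0]]
```

```bash
cat >> h.py <<'E'
def bluemask(s):
    f=s["frame"].astype(int); return (((f[...,2]>1.7*f[...,0])&(f[...,2]>35))*255).astype(np.uint8)
def dishfit(s,c0):
    m=near(bluemask(s),s,c0,20,90); 
    c=max(comps(m),key=lambda t:t[0]); return fitcyl(s,c[2]*255,c0,50,0,41)
def redmask(s):
    f=s["frame"].astype(int); return (((f[...,0]>1.9*f[...,1])&(f[...,0]>1.9*f[...,2])&(f[...,0]>50))*255).astype(np.uint8)
def bellfit(s,c0):
    m=near(redmask(s),s,c0,67,20)
    return fitcyl(s,m,c0,15,62,72)
E
python3 - <<'E'
import pickle; from h import *
d=pickle.load(open("s0.pkl","rb"));t=[]
for n in("scene","side"):
    s=d[n]
    D=dishfit(s,[521,112]);B=bellfit(s,[656,-16]);print(n,"dish",D,"bell",B)
    v=s["frame"].copy()
    for (c,r,a,b) in((D[0],50,0,41),(B[0],15,62,72),([588.7,-197.6],70,0,0.1)):
        e=(silh(s,c,r,a,b)>.5).astype(np.uint8);cs,_=cv2.findContours(e,0,1);cv2.drawContours(v,cs,-1,(255,0,255),1)
    # lane box + blocks
    o=np.array([564,-33.5]);th=np.radians(13.2);X=np.array([np.cos(th),np.sin(th)]);Y=np.array([-X[1],X[0]])
    for cx,w,z in((0,55,0),(95,40,50),(-95,40,50)):
        q=[np.r_[o+X*(cx+a*w)+Y*b*35,z] for a,b in((-1,-1),(1,-1),(1,1),(-1,1))]
        cv2.polylines(v,[proj(s,q).round().astype(int)],True,(255,0,255),1)
    u=proj(s,[[560,-30,20]])[0].astype(int)
    t.append(cv2.resize(v[u[1]-90:u[1]+90,max(0,u[0]-120):u[0]+120],(800,600),interpolation=cv2.INTER_CUBIC))
    cv2.imwrite(f"pics/chk_{n}.png",t[-1][:,:,::-1])
E
```

```text
scene dish (array([496.03606367, 131.68272686]), np.float64(0.4362558356676004)) bell (array([656.47869825, -12.52782655]), np.float64(0.20947867298578202))
side dish (array([525.43847656, 125.60595703]), np.float64(0.19766338696282534)) bell (array([654.85876465, -13.30352783]), np.float64(0.32186798383475523))
```

View pics/chk_scene.png

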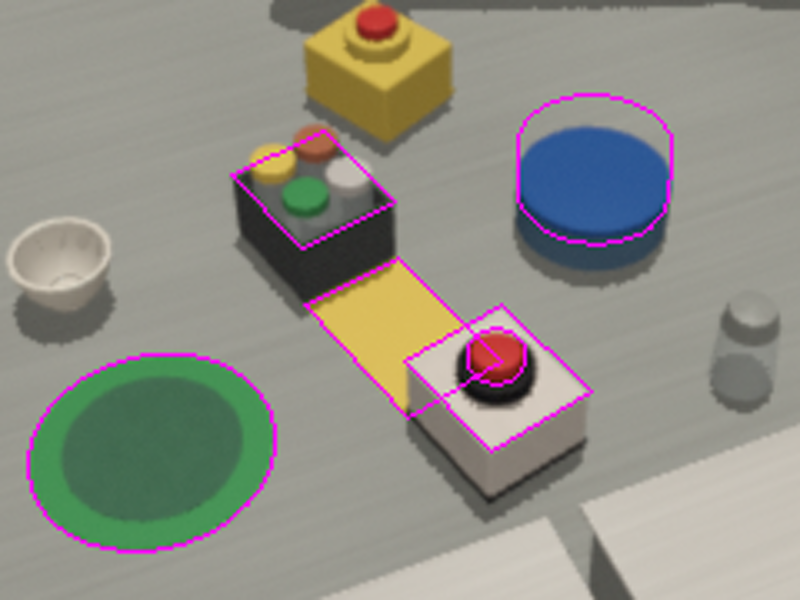

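View pics/chk_side.png

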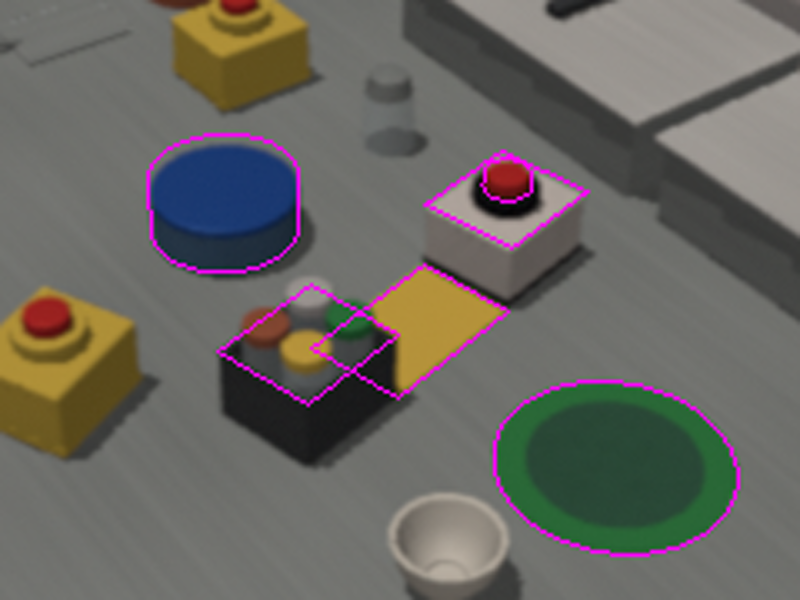

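```bash
cat >> h.py <<'E'
def lidfit(s,c0):
    m=near(bluemask(s),s,c0,41,60)
    f=s["frame"][...,2]; c=max(comps(m),key=lambda t:t[0])[2]
    t=0.80*np.percentile(f[c],75); c=max(comps(((c&(f>t))*255).astype(np.uint8)),key=lambda t:t[0])[2]
    return fitcyl(s,c*255,c0,50,40.9,41)
LO=np.array([564,-33.5]);TH=np.radians(13.2);LX=np.array([np.cos(TH),np.sin(TH)]);LY=np.array([-LX[1],LX[0]])
MAT=np.array([588.7,-197.6]);BELL=np.array([655.7,-12.9])
def w2l(p): p=np.asarray(p)-LO; return np.array([p@LX,p@LY])
def l2w(a,b): return LO+a*LX+b*LY
def dish(arm,c0=None,pr=True):
    if c0 is None: c0=LO
    o=[]
    for n in("scene","side"):
        try:o.append(lidfit(arm.snapshot(n),c0))
        except ValueError:o.append(None)
    if pr:print("dish lane-frame:",[(np.round(w2l(x[0]),1).tolist(),round(x[1],2)) if x else None for x in o])
    return o
E
python3 - <<'E'
import pickle; from h import *
d=pickle.load(open("s0.pkl","rb"));t=[]
for n in("scene","side"):
    x=lidfit(d[n],[521,112]);print(n,x,w2l(x[0]))
print("mat",w2l(MAT),"bell",w2l(BELL))
E
```

```text
scene (array([522.82250977, 116.32385254]), np.float64(0.11217284079265011)) [ -5.87712867 155.2682577 ]
side (array([519.86922804, 116.61876   ]), np.float64(0.1146952026998163)) [ -8.68503909 156.22975784]
mat [ -13.42497888 -165.40456445] bell [93.98121332 -0.88404939]
```

```bash
python3 - <<'E'
from cell import arm; from h import *
D=[np.pi,0,TH]
p=l2w(-7.3,231)
arm.move_ptp([*p,150],D)
arm.line_to([*p,60],vel=120)
print(arm.state()["time"],arm.state()["force"],arm.state()["q"])
h=arm.line_to([*p,4],vel=40,max_force=4)
s=arm.state();print(h,s["ee_pos"],s["force"],s["time"])
E
```

```text
2.7333 [-0.05152693  0.24021875 -0.83027325] [ 2.23229420e-01  4.97820604e-01 -4.52166387e-01  6.19810221e-01
 -1.09783841e-05  1.56330194e+00]
False [504.34848978 189.77520938   4.25417704] [ 0.467111    0.42047238 -0.20396319] 4.2833
```

```bash
python3 - <<'E'
from cell import arm; from h import *
p=l2w(-7.3,231); arm.line_to([*p,18],vel=60)
for a,b,v in((-7.3,198,80),(0,140,50)):
    h=arm.line_to([*l2w(a,b),18],vel=v,max_force=25)
    s=arm.state();print(h,w2l(s["ee_pos"][:2]),s["force"].round(1),s["time"])
    if h: break
dish(arm,l2w(0,100))
for n in("wrist","scene"):
    cv2.imwrite(f"pics/{n}1.png",arm.snapshot(n)["frame"][:,:,::-1])
E
```

```text
False [ -7.38381048 197.49221031] [-0.2  0.4  0.6] 5.2333
False [3.73525866e-02 1.39826690e+02] [-0.7  0.7  0.5] 6.55
dish lane-frame: [([5.6, 100.4], np.float64(0.06)), ([-8.7, 96.7], np.float64(0.21))]
```

View pics/wrist1.png

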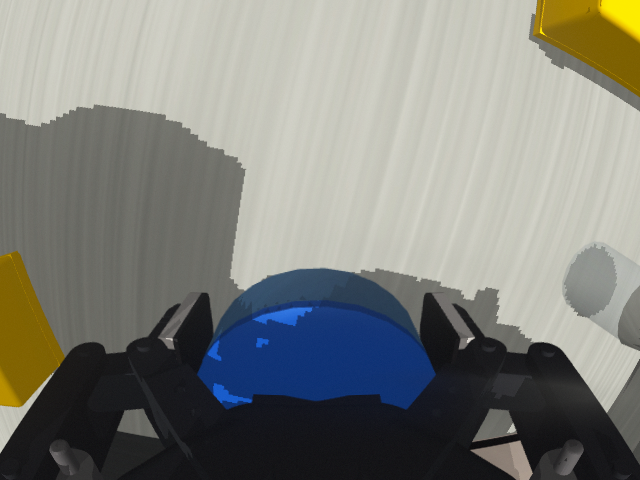

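View pics/scene1.png

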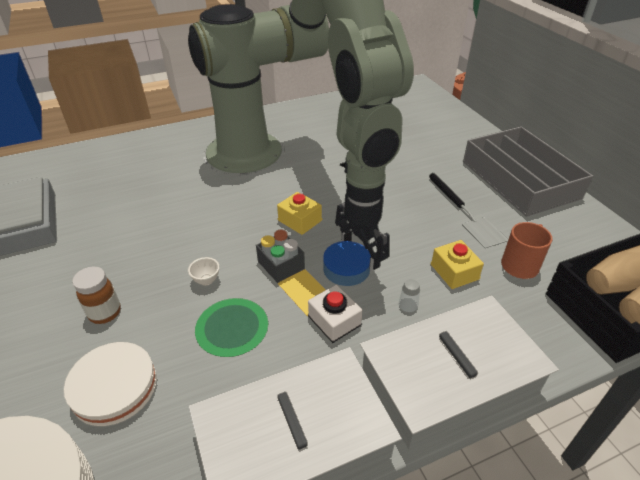

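The dish sits centred between the pads (wrist px 210–425), about 40 mm ahead of the TCP. Next I'll push it straight into the gap, stopping before the open fingers reach the blocks.

```bash
python3 - <<'E'
from cell import arm; from h import *
h=arm.line_to([*l2w(0,52),18],vel=45,max_force=20)
s=arm.state();print(h,w2l(s["ee_pos"][:2]),s["force"].round(1),s["time"])
arm.line_to([*l2w(0,85),18],vel=100)
dish(arm,l2w(0,14))
v=[cv2.resize(arm.snapshot(n)["frame"],(400,300)) for n in("scene","side")]
cv2.imwrite("pics/2.png",np.hstack(v)[:,:,::-1])
E
```

```text
False [6.46226643e-03 5.20582889e+01] [0.  1.3 1. ] 8.8583
dish lane-frame: [([3.4, 13.1], np.float64(0.08)), ([-4.6, 11.6], np.float64(0.27))]
```

View pics/2.png

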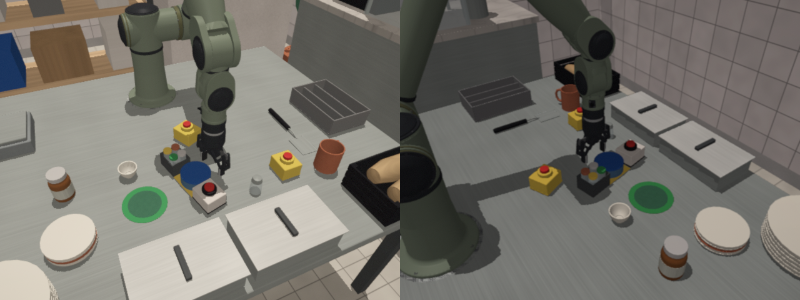

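```bash
python3 - <<'E'
from cell import arm; from h import *
arm.line_to([*l2w(0,100),45],vel=120)
arm.close(20)
h=arm.line_to([*l2w(0,92),25],vel=60,max_force=10); print(h,arm.state()["ee_pos"],arm.state()["opening"])
for b in(40,20):
    h=arm.line_to([*l2w(0,b),25],vel=40,max_force=20)
    s=arm.state();print(h,w2l(s["ee_pos"][:2]),s["ee_pos"][2],s["force"].round(1),s["time"])
    if h:break
dish(arm,l2w(0,b-61))
v=[cv2.resize(arm.snapshot(n)["frame"],(400,300)) for n in("scene","side")]
cv2.imwrite("pics/3.png",np.hstack(v)[:,:,::-1])
E
```

```text
False [542.60729004  55.90534882  24.45466009] -0.4089461030852531
False [1.55808813e-02 3.99124680e+01] 24.963421056881764 [-0.8  2.   1.3] 12.675
False [-0.18047204 19.15250529] 24.84520494999142 [-0.2 -0.  -0.1] 13.325
dish lane-frame: [([3.7, -44.9], np.float64(0.05)), ([-8.5, -47.9], np.float64(0.26))]
```

View pics/3.png

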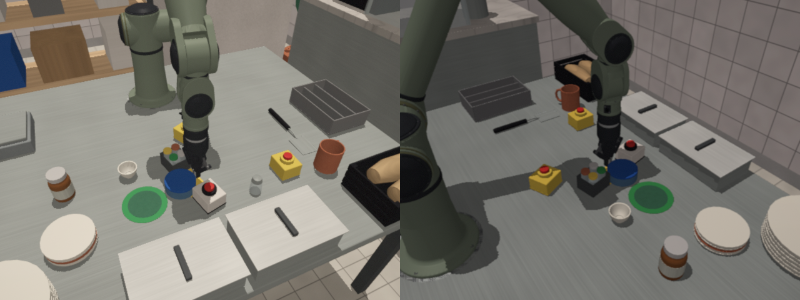

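```bash
python3 - <<'E'
from cell import arm; from h import *
arm.line_to([*l2w(0,24),25],vel=40)
arm.line_to([*l2w(3.5,24),25],vel=40)
h=arm.line_to([*l2w(2.5,-5),25],vel=40,max_force=20);s=arm.state();print(h,s["force"].round(1),s["time"])
x=dish(arm,l2w(2,-70))
if not h:
    h=arm.line_to([*l2w(2,-36),25],vel=40,max_force=20);s=arm.state();print(h,s["force"].round(1),s["time"])
    x=dish(arm,l2w(2,-100))
    cv2.imwrite("pics/4.png",arm.snapshot("scene")["frame"][150:400,100:450][:,:,::-1])
E
```

```text
False [ 0.1  0.8 -0.4] 14.9
dish lane-frame: [([3.3, -69.1], np.float64(0.04)), ([-21.1, -81.2], np.float64(0.26))]
False [-0.3 -0.3 -0.1] 15.925
dish lane-frame: [([2.7, -100.1], np.float64(0.04)), ([-22.9, -111.5], np.float64(0.25))]
```

View pics/4.png

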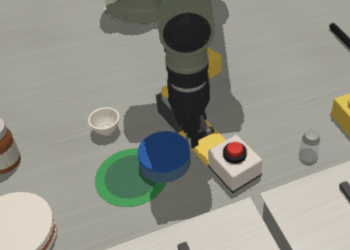

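```bash
python3 - <<'E'
from cell import arm; from h import *
arm.line_to([*l2w(2,-46),25],vel=40,max_force=20)
arm.line_to([*l2w(2,-38),25],vel=80)
arm.line_to([*l2w(2,-38),100],vel=150)
x=dish(arm,l2w(2,-110))
arm.open_gripper()
c=w2l(x[0][0]); c[0]-=1
print(c)
arm.line_to([*l2w(c[0],c[1]+46),100],vel=100)
h=arm.line_to([*l2w(c[0],c[1]+46),18],vel=70,max_force=6)
s=arm.state();print(h,s["ee_pos"],w2l(s["ee_pos"][:2]),s["time"])
cv2.imwrite("pics/5.png",arm.snapshot("wrist")["frame"][:,:,::-1])
E
```

```text
dish lane-frame: [([2.6, -109.9], np.float64(0.04)), ([-14.5, -116.3], np.float64(0.25))]
[   1.58539669 -109.94945033]
False [580.60750396 -95.53923453  18.515455  ] [  2.0020023  -64.19242787] 19.9917
```

View pics/5.png

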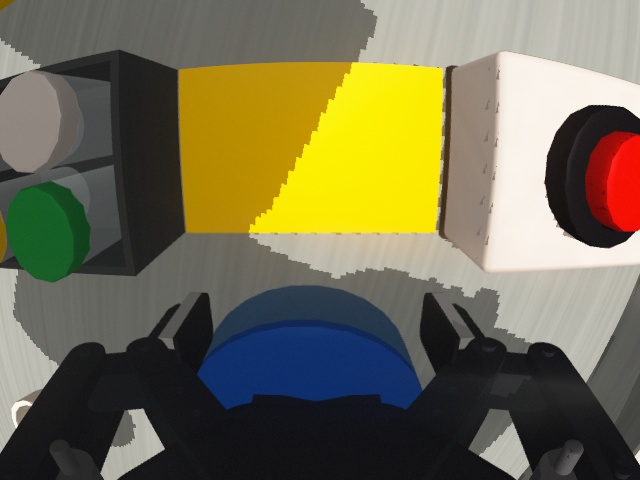

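The pads are down on both sides of the dish's rear (blue px 200–422 between pads at 210 and 425), and the lane sits centred behind it. Next is the last push onto the mat.

```bash
python3 - <<'E'
from cell import arm; from h import *
m=w2l(MAT)
for a,b in((1.5,-75),(m[0],m[1]+50),(m[0],m[1]+41)):
    h=arm.line_to([*l2w(a,b),18],vel=40,max_force=20);s=arm.state();print(h,s["force"].round(1),s["time"])
arm.pause(.2)
arm.line_to([*l2w(m[0],m[1]+55),18],vel=60)
arm.line_to([*l2w(m[0],m[1]+55),120],vel=150)
x=dish(arm,MAT); print("mat",m,[i[0]-MAT for i in x])
v=[]
for n in("scene","side"):
    s=arm.snapshot(n);u=proj(s,[[*MAT,20]])[0].astype(int);v.append(cv2.resize(s["frame"][u[1]-90:u[1]+90,u[0]-120:u[0]+120],(400,300)))
cv2.imwrite("pics/6.png",np.hstack(v)[:,:,::-1]);print(arm.state()["time"])
E
```

```text
False [0.3 0.6 0.3] 20.4667
False [0.6 0.4 0.3] 21.6917
False [-0.8 -0.1 -0.3] 22.0667
dish lane-frame: [([-8.0, -162.4], np.float64(0.04)), ([-24.3, -168.2], np.float64(0.24))]
mat [ -13.42497888 -165.40456445] [array([4.6016326, 4.201087 ]), array([-9.89177799, -5.23406506])]
23.6833
```

View pics/6.png

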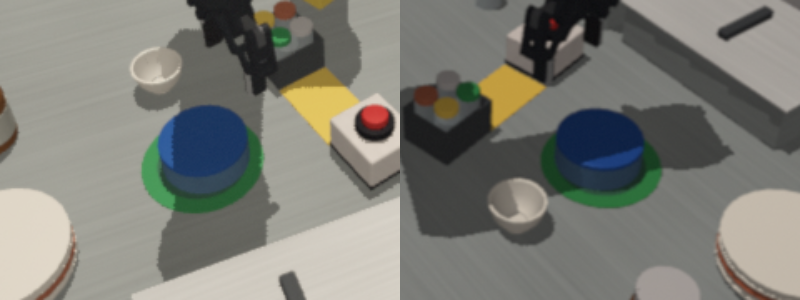

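```bash
python3 - <<'E'
from cell import arm; from h import *
B=l2w(94.5,-.4)
arm.close(20)
arm.line_to([*B,120],vel=150)
arm.line_to([*B,92],vel=80);print(arm.state()["force"].round(2))
h=arm.line_to([*B,70],vel=12,max_force=7);s=arm.state();print(h,s["ee_pos"],s["force"].round(1),s["time"])
cv2.imwrite("pics/7.png",arm.snapshot("side")["frame"][150:300,250:450][:,:,::-1])
arm.pause(.3);s=arm.state();print(s["ee_pos"],s["force"].round(1))
arm.line_to([*B,125],vel=60)
arm.line_to([450,0,300],vel=200)
x=dish(arm,MAT)
v=[]
for n in("scene","side"):
    f=arm.snapshot(n)
    print(n,"bell",bellfit(f,BELL)); v.append(cv2.resize(f["frame"],(400,300)))
cv2.imwrite("pics/8.png",np.hstack(v)[:,:,::-1]);print(arm.state()["time"])
E
```

```text
[0.71 0.54 0.77]
True [656.10097061 -12.29634612  77.07414786] [-0.1  0.7  4.2] 27.3417
[656.1041878  -12.29579888  77.08471969] [-0.2  0.1  5.4]
dish lane-frame: [([-12.4, -160.4], np.float64(0.11)), ([-16.1, -161.4], np.float64(0.09))]
scene bell (array([658.25406231, -13.12054825]), np.float64(0.20706987020160178))
side bell (array([654.26915855, -12.58874073]), np.float64(0.31117052881758767))
30.35
```

View pics/7.png

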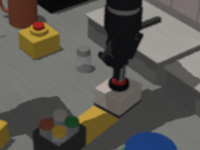

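View pics/8.png

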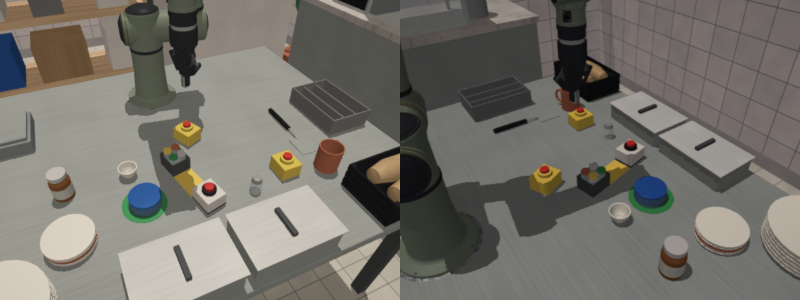

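```bash
python3 - <<'E'
from cell import arm
arm.hand_in(); print(arm.state()["time"])
E
```

```text
the job is handed in; nothing more can be done
the job is handed in; nothing more can be done
```

I pushed the dish through the gap onto the green mark, pressed the bell and let go, then handed the job in at about 30 s of the 61 s allowed. No verdict is reported.

- **Pushing:** I pushed with the open fingers cradling the back of the dish up to the gap. I used closed fingers through the gap, then the cradle again onto the mark. The force readings I took during the pushes stayed below about 3 N.
- **Dish on the mark:** With the arm clear, the last scene and side fits put the dish about 5 mm from the mark's centre (limit 22 mm).
- **Fits that disagreed:** While the arm or its shadow covered the lid, the side camera's fits were up to about 28 mm off the scene camera's, with poor residuals. I relied on the scene camera until the view was clear.
- **Bell:** The fingertips stopped about 5.9 mm below the button's resting height, with the force change past the 7 N stop threshold, so it was fully down. The fingers then lifted clear. The last pictures show nothing that suggests the button stayed down, but my fit on it was too coarse (residual 0.2–0.3) to confirm its height.
- **Other things:** The rest of the counter looks unchanged in the last pictures. I checked this only by eye and did not re-measure those items.

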